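# Bring the loaded carving carriage to the index

## Task

Take the upright wooden handle of the sprung drawbar and with it run the heavy carriage along its rails towards the end stop, braking it so that its brass pointer comes to rest opposite the tip of the index clamp. Never let the carriage hit the end stop, touch nothing of the carriage or its load but the handle, and leave the things lying about on the bench alone. When the carriage has stood still at the index for three or four seconds, let go of the handle gently and draw back, leaving the carriage standing at the index.

Things in the scene. Friction and masses are not known exactly. Their poses are not given: they have to be found in the camera images.
- rail: Fixed level slide on the bench: grey bed plate with two steel rails, 760 mm long. Origin at bench height under the middle of the rails; y is the direction of travel towards the end stop, x points to the far side, away from the robot. The end stop is a dark upright block with a rubber buffer at the +y end.
- carriage (a joint): Carriage position q in m along the rail, growing towards the end stop: the carriage's centre lies at y = q - 0.200 in the rail's frame. Starts at 0.02 to 0.12; the end stop is struck at q = 0.400. It runs freely on air bearings and coasts far: dry friction 0.012 N, drag 0.06 N s/m. Moving mass nominally 5.8 kg, really 25 percent less to 30 percent more.
- handle (a joint): position in m of the handle along its drawbar relative to the carriage centre, same direction as the travel. 0 = springs slack; the handle goes 100 mm either way to its ends, and swings back by the springs when let go. Springs pull handle and carriage together with 4 N/m, with 0.2 N s/m of damping between them. Handle mass 0.15 kg.
- grip (a point): Grip point on the axis of the upright wooden handle, 115 mm above the bench, at x = -0.130 in the rail's frame (robot's side). Handle 26 mm along the rail, 28 mm across; its wood reaches from 84 to 142 mm above the bench, below are a thin stem and the guide block (34 mm along the rail). z up, y along the rail.
- deck: Steel deck on the carriage with clamped stump and jug, moves with it; not to be touched. 180 mm across, 260 mm along the rail, top 60 mm above the bench; two arms at its ends carry the drawbar rod. Stump radius 62 mm, jug up to 248 mm above the bench, both 25 mm to the far side of the rails' middle. Origin at bench height under the deck's centre, axes as the rail's.
- pointer (a point): tip of the short brass pointer in the middle of the deck's far edge, 53 mm above the bench; moves with the carriage (y = q - 0.200 in the rail's frame).
- mark (a point): tip of the pointed steel index on a dark clamp block fixed on the far strip of the bed, 53 mm above the bench, about 6 mm beyond the pointer's path. The carriage is at the index when pointer and mark have the same y in the rail's frame. It stands 30 to 50 mm of carriage travel before the stop is struck.
- screwdriver: screwdriver with a wooden grip lying loose on the bench to the robot's right, about 200 mm long; leave alone
- tin: loose tin can, radius 37 mm, height 100 mm, on the robot's left; leave alone
- beaker: loose wooden cup, radius 38 mm, height 90 mm, on the robot's right; leave alone

How it is judged (in metres and radians):
On the way:
1. the carriage stands still at the index for three seconds (y of pointer in the frame of mark between -0.012 and 0.012 m and velocity of joint carriage between -0.012 and 0.012 m/s), for 3 s.
At the end, for the whole second after the job is handed in: The pointer is within 12 mm of the index tip along the rail and the carriage is still (under 10 mm/s), with the handle released (y of pointer in the frame of mark between -0.012 and 0.012 m and velocity of joint carriage between -0.01 and 0.01 m/s); the robot touches nothing.
It fails at once if the carriage hits the end stop (value of joint carriage above 0.398 m).
It fails at once if the robot touches the deck or its load (contact force between any of the fingers, the arm and deck above 0.5 N).
It fails at once if things lying on the bench are disturbed (distance of any of screwdriver, tin, beaker from where it was at the start of the episode above 0.03 m).
It also fails if it takes over 43 s, if anything falls off the work surface, if the arm or the gripper's body presses on something with over 40 N, if the wrist force passes 120 N, or if a joint passes its speed limit or range.

## Robot

A 6-joint arm with a two-finger parallel gripper is mounted at the origin on the work surface. World frame = base frame: x ahead of the robot, y to its left, z up, the work surface at z = 0. Lengths are in m, angles in degrees, forces in N, time in s.
With the tool pointing down it reaches from about 0.35 to 0.875 m from the base axis. Payload 4.2 kg.
Tool frame: the origin (TCP) lies midway between the tips of the shut fingers; the grasp point (between the pads) lies 19 mm behind it; z points along the fingers, y is the line along which they close (so a half turn about z gives the same grasp; the last joint's range is limited). The gripper opens to 87 mm and grips with 3 to 60 N. Pads are 19 mm wide; open, the fingers measure 117 mm over their backs; the gripper's body (75 mm by 190 mm) begins 51 mm behind the grasp point.
Start: joints at [-62.074, 22.042, 0.453, 0, -68.411, -14.817], TCP at [0.142, -0.609, 0.223] pointing down, gripper open.
Joint ranges: [-179.83, 179.83], [-69.29, 118.12], [-61.27, 80.66], [-181.25, 117.63], [-171.15, -9.14], [-177.46, 177.46]. Speed limits (degrees/s): [159.86, 159.86, 180, 180, 180, 180].

## Interface

Orientations are given as [roll, pitch, yaw] about the fixed x, y, z axes, in that order (R = Rz(yaw) Ry(pitch) Rx(roll)).
In Python, from workcell import env gives the robot as it stands. The module is installed in compiled form; this text tells all that it offers. Calls block until the motion is done:
- env.goto(position, orientation): joint-space move of the TCP to a pose.
- env.move_straight(position, rotation=None, rate=0.15, force_limit=None): straight line of the TCP; rotation=None keeps the orientation; rate is the mean speed in m/s. With force_limit (N) it stops when the force on the tool has changed by that much, and returns True; else False.
- env.set_joints(angles): joint-space move.
- env.gripper_to(opening, grasp_force=None): opening from 0.0 (shut) to 1.0 (fully open); grasp_force is the grip in N (None keeps the last); returns when the fingers have stopped.
- env.dwell(seconds).
- env.inverse_kinematics(position, orientation): joint angles nearest the present ones, or None.
- env.read_state(): the state.
- env.grab_frame(name): name is "side" or "top"; returns a dict with "image" (420x560x3 uint8, blue, green, red), "fx", "fy", "cx", "cy" (pixels), "position" and "orientation" of the camera in the world. Camera axes: x right, y up, looking along -z (the intrinsics and any distortion apply to the point x, -y, -z); pixel columns grow to the right and rows downward; lengths in m; the calibration is good to about 2 mm. A picture is of the moment at which its call begins. There is no depth.
A pose or a line that the arm cannot do raises env.Unreachable and nothing moves.
- env.close_job(): hands the job in; it is judged then, once.
Trained networks look in a picture, given as the dict that the camera call returned (one of the last four; its "shot" number tells which), for a name from the list of things; names that differ only in an ending like _2 or _b are one class to them, and where a whole thing is asked for, a point or a joint stands for the part that bears it (a point fixed in the world has none). Each returns a list of dicts, best first, with "score" (0 to 1); they miss things now and then, are a little off and sometimes report something else, mostly with a low value. They report only what shows in the picture. A call takes as long as a camera call.
- env.search_frame(picture, thing): "xyz" ([x, y, z] in m, in world coordinates, good to about 4 mm: the middle of the surface that is visible of it).
- env.trace(picture, thing): "mask" (420x560 bool, what is visible of it).
The state is a dict: "clock": time; "joint_positions": joint angles; "qvel": joint speeds; "joint_torque": joint torques, N m; "position": TCP position; "tool_rot": TCP orientation; "force": force on the tool from outside, world axes, zero at the start; "wrist_torque": the same for the moment, N m; "opening": opening from 0.0 (shut) to 1.0 (fully open); "finger_force": force on a finger pad.
Only numpy, scipy, OpenCV 4.12 (cv2) and the standard library are available. Lean on these libraries where they do the work, as an engineer would, in place of code of your own. Each camera call takes 0.05 s, during which the arm holds its last target. There are 200 camera calls.

## Working session

There is one attempt and no reset: what is moved stays moved. The work goes in short steps, each a Python script; the robot and the scene stay as the last script left them, time stands still between calls to the robot, and variables do not carry over. Pictures are saved under pics/ and viewed, at most 10 in all, crops included, and the job is handed in when it is done.

```bash
mkdir -p pics
cat > h.py <<'E'
import numpy as np, cv2
from scipy.spatial.transform import Rotation as R
from workcell import env
def proj(p,P):
    P=np.atleast_2d(P); Rm=rot(p); c=(P-np.array(p["position"]))@Rm
    return np.c_[p["cx"]+p["fx"]*c[:,0]/-c[:,2], p["cy"]+p["fy"]*(-c[:,1])/-c[:,2]]
def rot(p):
    o=np.array(p["orientation"],float)
    return o if o.shape==(3,3) else R.from_euler("xyz",o,degrees=True).as_matrix()
def ray(p,uv):
    d=np.array([(uv[0]-p["cx"])/p["fx"],-(uv[1]-p["cy"])/p["fy"],-1.]); d=rot(p)@d
    return np.array(p["position"]),d/np.linalg.norm(d)
E
python3 - <<'E'
from h import *
s=env.read_state(); print({k:np.round(v,3) for k,v in s.items()})
ims=[]
for n in("side","top"):
    p=env.grab_frame(n); ims.append(p["image"]); cv2.imwrite(f"pics/{n}0.png",p["image"])
    print(n,{k:v for k,v in p.items() if k!="image"})
    for t in("rail","carriage","handle","grip","deck","pointer","mark","screwdriver","tin","beaker"):
        try:
            r=env.search_frame(p,t); print(t,[(np.round(a["xyz"],3).tolist(),round(a["score"],2)) for a in r[:3]])
        except Exception as e: print(t,e)
print(env.read_state()["clock"])
E
```

```text
{'clock': np.float64(0.0), 'joint_positions': array([-6.2073e+01,  2.2091e+01,  3.8100e-01, -2.9000e-02, -6.8413e+01,
       -1.4815e+01]), 'qvel': array([ 0.028,  0.078, -0.001, -0.001, -0.132,  0.023]), 'joint_torque': array([ 1.0000e-03, -3.9067e+01,  1.8740e+01,  4.2200e+00,  1.1000e-02,
       -0.0000e+00]), 'position': array([ 0.142, -0.608,  0.221]), 'tool_rot': array([ 1.79874e+02, -6.00000e-03, -1.66899e+02]), 'force': array([-0.177,  0.135,  0.658]), 'wrist_torque': array([-0.051, -0.033, -0.008]), 'finger_force': np.float64(0.0), 'opening': np.float64(1.002)}
side {'fx': 449.02234105890847, 'fy': 449.02234105890847, 'cx': 272.63249972107496, 'cy': 205.06453204777873, 'position': array([0.27144192, 1.02635726, 0.9331577 ]), 'orientation': array([  51.82248128,   -1.07315808, -163.3003418 ]), 'shot': 1}
rail [([0.642, 0.112, 0.023], 0.65)]
carriage [([0.634, -0.055, 0.072], 0.8)]
handle [([0.514, -0.095, 0.1], 0.8)]
grip [([0.515, -0.095, 0.102], 0.74), ([0.636, -0.056, 0.072], 0.26)]
deck []
pointer [([0.633, -0.052, 0.064], 0.76)]
mark [([0.771, 0.199, 0.055], 0.81)]
screwdriver [([0.337, -0.262, 0.02], 0.63)]
tin [([0.457, 0.528, 0.091], 0.98)]
beaker [([0.464, -0.472, 0.066], 0.58)]
top {'fx': 417.4367499578022, 'fy': 417.4367499578022, 'cx': 282.5135645701917, 'cy': 203.65604599302918, 'position': array([ 0.45357855, -0.01704191,  1.46364685]), 'orientation': array([  5.10864807,   0.89903825, -91.22325503]), 'shot': 2}
rail [([0.654, 0.011, 0.013], 0.74), ([0.466, 0.492, 0.102], 0.57)]
carriage [([0.626, -0.092, 0.057], 0.65)]
handle [([0.517, -0.099, 0.14], 0.68), ([0.464, -0.512, 0.044], 0.66)]
grip []
deck [([0.63, -0.086, 0.06], 0.57)]
pointer [([0.63, -0.097, 0.06], 0.86)]
mark [([0.767, 0.183, 0.07], 0.51)]
screwdriver [([0.337, -0.273, 0.018], 0.68), ([0.656, 0.012, 0.012], 0.45)]
tin [([0.464, 0.491, 0.1], 0.6)]
beaker [([0.462, -0.508, 0.046], 0.67)]
1.1
```

View pics/side0.png

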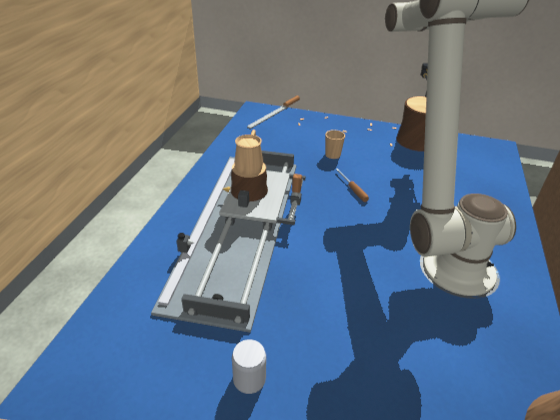

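View pics/top0.png

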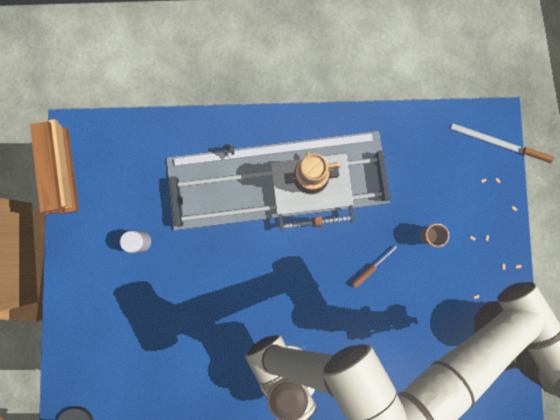

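The side view shows the carriage at about (250,195), the handle at (297,183), the index clamp at (183,243) and the end stop at (217,308). The top view shows the handle at (318,221), the clamp at (229,151), the end stop at (175,200), and the rail slightly yawed. I'll enlarge both to take pixel readings.

Run:
```python
import cv2
def crop(n,x0,y0,x1,y1,k):
    im=cv2.resize(cv2.imread(f"pics/{n}0.png")[y0:y1,x0:x1],None,fx=k,fy=k,interpolation=cv2.INTER_CUBIC)
    for x in range(-(-x0//20)*20,x1,20):
        cv2.line(im,((x-x0)*k,0),((x-x0)*k,8),(0,255,255),1); cv2.putText(im,str(x),((x-x0)*k,20),0,.4,(0,255,255),1)
    for y in range(-(-y0//20)*20,y1,20):
        cv2.line(im,(0,(y-y0)*k),(8,(y-y0)*k),(0,255,255),1); cv2.putText(im,str(y),(10,(y-y0)*k+4),0,.4,(0,255,255),1)
    cv2.imwrite(f"pics/{n}0c.png",im)
crop("top",160,120,400,240,3)
crop("side",150,120,320,330,2)
crop("top",205,125,395,240,4)
crop("side",150,130,320,275,4)
```

```text
(no output)
```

View pics/top0c.png

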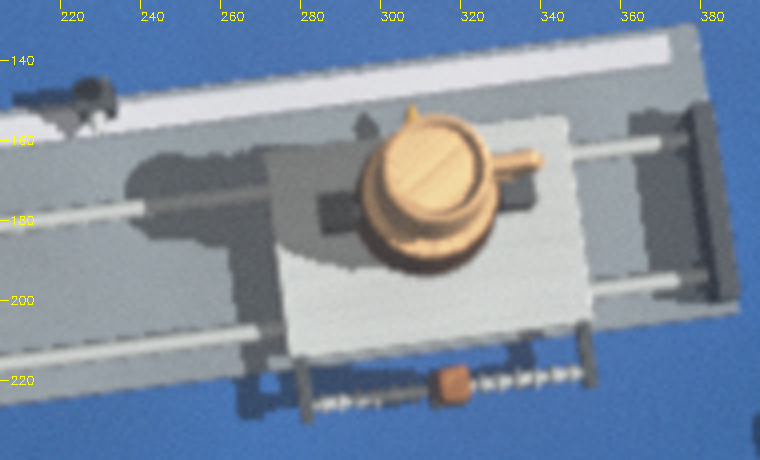

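View pics/side0c.png

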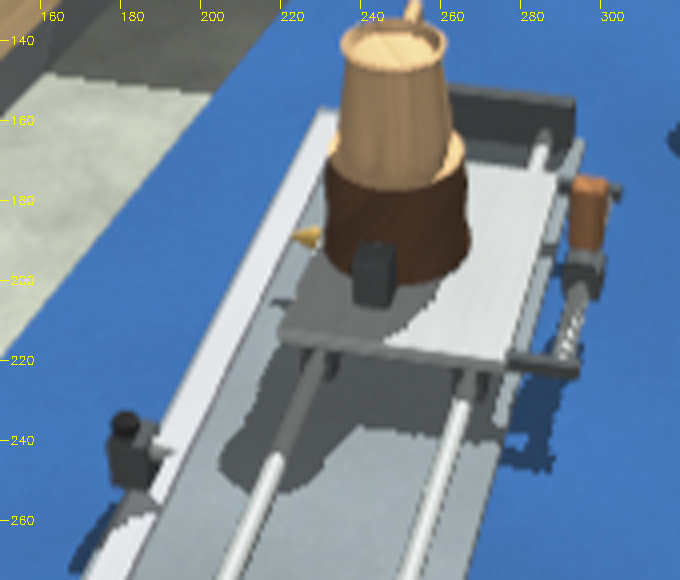

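The top crop shows the deck corners at about (271,163), (347,154), (353,205) and (277,214), with the pointer tip at (308,151) and the mark tip at (230,156). The side crop shows the pointer tip at (223,189), the mark tip at (194,243) and the handle's top face at (297,176).

```bash
cat >> h.py <<'E'
def onz(p,uv,z):
    c,d=ray(p,uv); return c+d*(z-c[2])/d[2]
def tri(pa,ua,pb,ub):
    A=np.zeros((3,3));b=np.zeros(3)
    for p,u in((pa,ua),(pb,ub)):
        c,d=ray(p,u); M=np.eye(3)-np.outer(d,d); A+=M;b+=M@c
    x=np.linalg.solve(A,b)
    return x,[np.linalg.norm((np.eye(3)-np.outer(d,d))@(x-c)) for c,d in(ray(pa,ua),ray(pb,ub))]
E
python3 - <<'E'
from h import *
S=env.grab_frame("side");T=env.grab_frame("top")
np.set_printoptions(precision=4,suppress=True)
c=np.array([onz(T,u,.06)for u in((270.75,163),(346.75,153.75),(353.25,205.5),(277,214.5))])
print("deck top",c.mean(0)); ey=(c[0]+c[3]-c[1]-c[2])/2; ex=(c[0]+c[1]-c[2]-c[3])/2
print(np.linalg.norm(ey),np.linalg.norm(ex),np.degrees(np.arctan2(-ey[0],ey[1])),np.degrees(np.arctan2(ex[1],ex[0])))
cs=np.array([onz(S,u,.06)for u in((220.5,213.5),(276.5,220),(289.5,174.5))]); print(cs)
a=onz(T,(172,157.5),.0); 
for n,ut,us in(("pointer",(307.75,151.25),(222.75,189.5)),("mark",(230,156.2),(193.75,243))):
    print(n,tri(T,ut,S,us),onz(T,ut,.053),onz(S,us,.053))
mt=env.trace(T,"handle");ms=env.trace(S,"handle")
for m in(mt,ms):
    for r in m[:2]:
        y,x=np.nonzero(r["mask"]); print(r["score"],len(x),x.mean(),y.mean(),x.min(),x.max(),y.min(),y.max())
print("handle top",onz(S,(297.5,175.75),.142),onz(T,(318.5,220.5),.142), tri(T,(318.5,220.5),S,(297.5,175.75)))
# guess of rail lines in top view (z~0 bed near edge)
d=[onz(T,u,.01) for u in((378,131.5),(389,202),(168,160),(176,229))]
print(np.array(d),env.read_state()["clock"])
E
```

```text
deck top [ 0.6439 -0.0986  0.06  ]
0.2595710952268634 0.17750481560220693 5.549082824490602 5.396091734841851
[[ 0.7148  0.0474  0.06  ]
 [ 0.5429  0.0241  0.06  ]
 [ 0.5686 -0.2236  0.06  ]]
pointer (array([ 0.761 , -0.0881,  0.0461]), [np.float64(0.0009718945048484985), np.float64(0.0009718945048485047)]) [ 0.7585 -0.088   0.053 ] [ 0.7582 -0.0793  0.053 ]
mark (array([0.7473, 0.1796, 0.0456]), [np.float64(0.0022107927013945727), np.float64(0.002210792701394587)]) [0.7479 0.1793 0.053 ] [0.741  0.1866 0.053 ]
0.49 96 316.7708333333333 221.15625 312 322 216 226
0.22 211 363.4407582938389 275.09478672985784 352 376 264 286
0.78 318 295.91509433962267 189.79559748427673 289 301 173 205
handle top [ 0.5152 -0.1074  0.142 ] [ 0.5161 -0.1115  0.142 ] (array([ 0.5162, -0.1117,  0.1389]), [np.float64(4.256158064128457e-05), np.float64(4.256158064120713e-05)])
[[ 0.8326 -0.3403  0.01  ]
 [ 0.5814 -0.3681  0.01  ]
 [ 0.7486  0.4056  0.01  ]
 [ 0.5036  0.3768  0.01  ]] 1.3
```

```bash
cat >> h.py <<'E'
YAW=np.radians(5.9); EY=np.array([-np.sin(YAW),np.cos(YAW),0]); EX=np.array([np.cos(YAW),np.sin(YAW),0])
C0=np.array([.6439,-.0986,0])           # deck centre at start; s = travel from there
ORI=[180,0,-174.1]; ZG=.102
def bird(p,z=.24):
    # rectify to plane z: 2 mm/px, col = 200+s*500 , row = 60-(x)*500
    w=np.array([C0+EX*a+EY*b+[0,0,z] for a,b in((-.1,-.1),(-.1,.35),(.1,.35),(.1,-.1))])
    d=np.array([[200+b*500,60-a*500] for a,b in((-.1,-.1),(-.1,.35),(.1,.35),(.1,-.1))],np.float32)
    return cv2.warpPerspective(p["image"],cv2.getPerspectiveTransform(proj(p,w).astype(np.float32),d),(480,120),flags=cv2.INTER_CUBIC)
JX=slice(20,74); JS=slice(172,226)       # jug rim patch at s=0
def track(p,tpl,band=6):
    g=bird(p)[JX.start-band:JX.stop+band]
    r=cv2.matchTemplate(g,tpl,cv2.TM_CCOEFF_NORMED); _,v,_,(c,y)=cv2.minMaxLoc(r)
    a=r[y,max(c-1,0):c+2]; o=0 if len(a)<3 else .5*(a[0]-a[2])/(a[0]-2*a[1]+a[2])
    return (c+o-JS.start)/500,v
E
python3 - <<'E'
from h import *
P=C0+EX*-.1295; 
env.goto([P[0],P[1],.24],ORI)
print(env.read_state()["clock"])
T=env.grab_frame("top"); b=bird(T); cv2.imwrite("pics/tpl_full.png",b)
tpl=b[JX,JS]; print(track(T,tpl))
env.move_straight([P[0],P[1],ZG],rate=.12,force_limit=6)
env.gripper_to(.31,grasp_force=15) 
s=env.read_state(); print(s["clock"],s["position"],s["tool_rot"],s["opening"],s["finger_force"],s["force"])
T=env.grab_frame("top"); S=env.grab_frame("side"); print(track(T,tpl))
b2=bird(T); q=b.copy(); cv2.rectangle(q,(JS.start,JX.start),(JS.stop,JX.stop),(0,0,255),1)
im=np.vstack([q,b2]); 
out=np.vstack([np.hstack([S["image"][100:340,100:440]]),np.zeros((0,340,3),np.uint8)])
cv=np.zeros((580,720,3),np.uint8); cv[:240,:480]=im; cv[245:485,:340]=out; cv[245:525,345:695]=T["image"][80:360,100:450]
cv2.imwrite("pics/grasp.png",cv)
E
```

```text
3.525
(np.float32(5.4626466e-06), 1.0)
6.0667 [ 0.51508456 -0.11190694  0.1019882 ] [-1.79998906e+02 -1.91256307e-03 -1.74096137e+02] 0.31511840809063396 0.0 [ 0.20644488 -0.14734974 -0.36602398]
(np.float32(1.1444092e-05), 0.9986639618873596)
```

View pics/grasp.png

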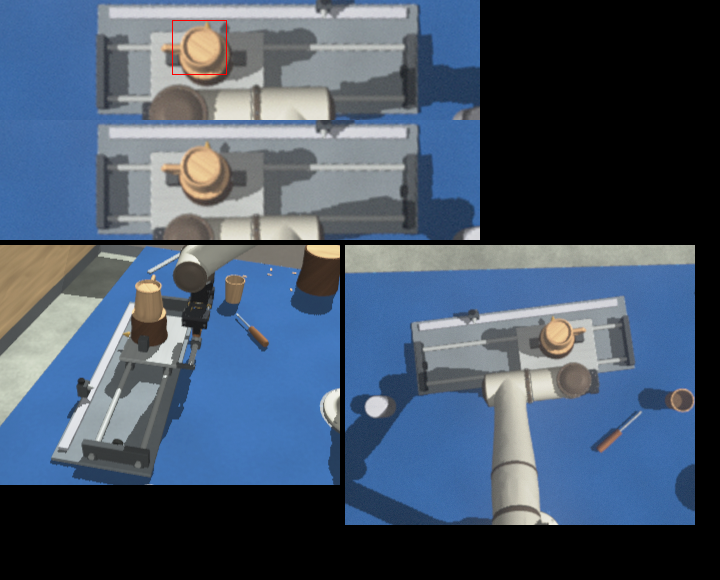

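The top frame shows the gripper on the handle and the jug clear of the arm (bird view, 203,45), so it can be tracked. Next is the closed-loop run: springs as the actuator, a Kalman filter on the tracked position, and a quintic reference.

```bash
cat > run.py <<'E'
from h import *
import json
D=.2665; TT=10.; K=4.; M=5.8; WN=.8
tpl=cv2.imread("pics/tpl_full.png")[JX,JS]
P0=C0+EX*-.1295+[0,0,ZG]
env.gripper_to(.2,grasp_force=15)
s0=env.read_state(); print("grip",s0["clock"],s0["opening"],s0["finger_force"])
hs=lambda st:(np.array(st["position"])-P0)@EY
h0=hs(s0); x=np.zeros(2); Pc=np.diag([1e-6,1e-6]); t=tp=t0=s0["clock"]; hp=h0; log=[]; good=None
while True:
    st=env.read_state(); t=st["clock"]; h=hs(st)
    T=env.grab_frame("top"); z,sc=track(T,tpl)
    n=max(1,int((t-tp)/.02)); dt=(t-tp)/n
    for i in range(n):                                   # predict
        hi=hp+(h-hp)*(i+.5)/n; vh=(h-hp)/max(t-tp,1e-3)
        a=(K*(hi-h0-x[0])+.2*(vh-x[1])-.06*x[1]-.012*np.tanh(x[1]/.003))/M
        x=x+dt*np.array([x[1],a]); A=np.array([[1,dt],[-K/M*dt,1-.26/M*dt]])
        Pc=A@Pc@A.T+np.diag([0,(8e-3)**2*dt])*.3
    if sc>.75:
        G=Pc[:,0]/(Pc[0,0]+(8e-4)**2); x=x+G*(z-x[0]); Pc=Pc-np.outer(G,Pc[0])
    tp,hp=t,h
    log.append([round(float(v),4) for v in(t-t0,z,sc,x[0],x[1],h-h0)])
    if abs(x[0]-D)<.005 and abs(x[1])<.0035: good=good or t
    else: good=None
    if (good and t-good>4.2 and abs(x[1])<.002) or t>35: break
    ta=t-t0+.25; r=min(ta/TT,1)
    qr=D*(10*r**3-15*r**4+6*r**5); vr=D/TT*(30*r**2-60*r**3+30*r**4); ar=D/TT**2*(60*r-180*r**2+120*r**3)
    sp=x[0]+.25*x[1]
    F=M*(ar+WN**2*(qr-sp)+2*.9*WN*(vr-x[1]))+.06*vr+.012*np.clip(vr/.005,-1,1)
    hc=h0+sp+np.clip(F/K,-.07,.07)
    d=np.clip(hc-h,-.04,.04)
    if abs(d)>.0006: env.move_straight(P0+EY*(h+d),rate=max(abs(d)/.25,.004))
    else: env.dwell(.2)
for l in log[::3]+log[-1:]: print(l)
# slack springs
env.move_straight(P0+EY*(h0+x[0]),rate=.01); env.dwell(.2)
st=env.read_state(); z2=[]
for i in range(4): T=env.grab_frame("top"); z2.append(round(float(track(T,tpl)[0]),4)); env.dwell(.15)
S=env.grab_frame("side")
print("clock",env.read_state()["clock"],"good since",good,z2)
cv2.imwrite("pics/top1.png",T["image"]);cv2.imwrite("pics/side1.png",S["image"])
k=4
a=cv2.resize(T["image"][120:220,160:300],None,fx=k,fy=k,interpolation=cv2.INTER_CUBIC)
b=cv2.resize(S["image"][190:310,140:230],None,fx=k,fy=k,interpolation=cv2.INTER_CUBIC)
c=np.zeros((480,780,3),np.uint8); c[:400,:400]=a[:,:400]; c[:480,410:770]=b; cv2.imwrite("pics/end.png",c)
E
python3 run.py
```

```text
grip 6.3833 0.2961319181816766 14.99979735002853
[0.0, 0.0, 0.9986, 0.0, 0.0, 0.0]
[1.3667, 0.0039, 0.9942, 0.004, 0.0111, 0.0337]
[2.7417, 0.035, 0.9621, 0.035, 0.0331, 0.0574]
[4.1167, 0.0895, 0.8778, 0.0896, 0.0458, 0.1018]
[5.4917, 0.1536, 0.7789, 0.1536, 0.047, 0.1534]
[6.8667, 0.208, 0.7453, 0.21, 0.0348, 0.1967]
[8.2334, 0.2396, 0.7446, 0.2449, 0.0155, 0.2275]
[9.5667, 0.2493, 0.7324, 0.2554, 0.002, 0.25]
[10.9584, 0.2561, 0.737, 0.2581, 0.0029, 0.2608]
[12.2417, 0.2622, 0.7464, 0.2611, 0.0017, 0.2615]
[13.225, 0.263, 0.7398, 0.2625, 0.0012, 0.2631]
[14.125, 0.263, 0.7409, 0.2634, 0.0009, 0.2638]
[14.975, 0.263, 0.7407, 0.264, 0.0006, 0.2644]
[15.775, 0.263, 0.7403, 0.2645, 0.0005, 0.2647]
[16.575, 0.263, 0.7416, 0.2648, 0.0004, 0.2649]
[16.875, 0.263, 0.7409, 0.2649, 0.0003, 0.2652]
clock 24.6083 good since 18.9917 [0.263, 0.2629, 0.263, 0.263]
```

View pics/end.png

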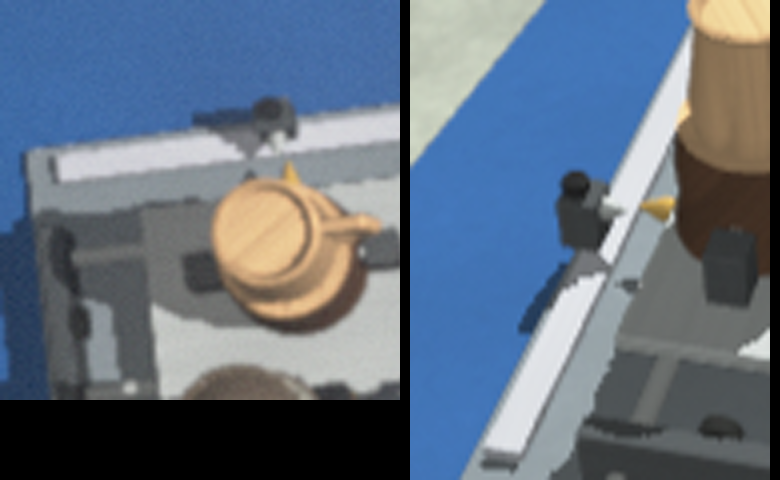

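The pointer tip is nearly opposite the steel index tip in both views: top (232.5,160) against (230,157), side (197,241.8) against (193.8,242.7). I'll put numbers on the residual.

Run:
```python
from h import *
T=env.grab_frame("top");S=env.grab_frame("side")
for p,a,b in((T,(232.5,160),(230.2,157)),(S,(197,241.75),(193.75,242.75))):
    d=onz(p,b,.053)-onz(p,a,.053); print("mark-pointer along",d@EY,"across",d@EX)
    e=onz(p,a,.053); print("1px effects",(onz(p,(a[0]+1,a[1]),.053)-e)@EY,(onz(p,(a[0],a[1]+1),.053)-e)@EY)
print(env.read_state()["clock"])
```

```text
mark-pointer along 0.006666749949481597 across 0.011380815828774841
1px effects -0.0034107584863153216 0.00039431836463004095
mark-pointer along 0.005904160613575366 across 0.007707797134294582
1px effects -0.0005900405780468703 0.003992695059795307
24.7083
```

Both views agree that the pointer is 6 mm short. That is within tolerance, but there is time for a gentle +5.5 mm correction followed by a fresh hold.

```bash
cat > run2.py <<'E'
import re
s=open("run.py").read()
s=s.replace('D=.2665; TT=10.','D=.0058; TT=4.')
s=s.replace('tpl=cv2.imread("pics/tpl_full.png")[JX,JS]','T=env.grab_frame("top"); OFF=.263; J2=slice(JS.start+131,JS.stop+131); tpl=bird(T)[JX,J2].copy()')
s=s.replace('z,sc=track(T,tpl)','z,sc=track(T,tpl); z-=.262')
s=s.replace('env.gripper_to(.2,grasp_force=15)\n','')
s=s.replace('np.clip(vr/.005,-1,1)','np.clip(vr/.001+(D-sp)/.003,-1,1)')
s=s.replace('<.005 and','<.0035 and').replace('t-good>4.2','t-good>3.4').replace('t>35','t>34.5')
s=s.replace('end.png','end2.png').replace('top1','top2').replace('side1','side2')
exec(s)
E
python3 run2.py
```

```text
grip 24.7583 0.2940029020804023 14.99978408915922
[0.0, 0.0, 0.9986, 0.0, 0.0, 0.0]
[1.1667, 0.0009, 0.987, 0.001, 0.0022, 0.0067]
[2.175, 0.0036, 0.9909, 0.0036, 0.0027, 0.0055]
[3.3334, 0.0053, 0.9868, 0.0053, 0.0005, 0.0048]
[4.225, 0.0053, 0.9867, 0.0053, 0.0, 0.0061]
[4.975, 0.0053, 0.9869, 0.0053, 0.0002, 0.006]
[5.475, 0.0053, 0.9865, 0.0053, 0.0001, 0.0061]
clock 31.6 good since 26.6833 [0.2673, 0.2673, 0.2673, 0.2673]
```

View pics/end2.png

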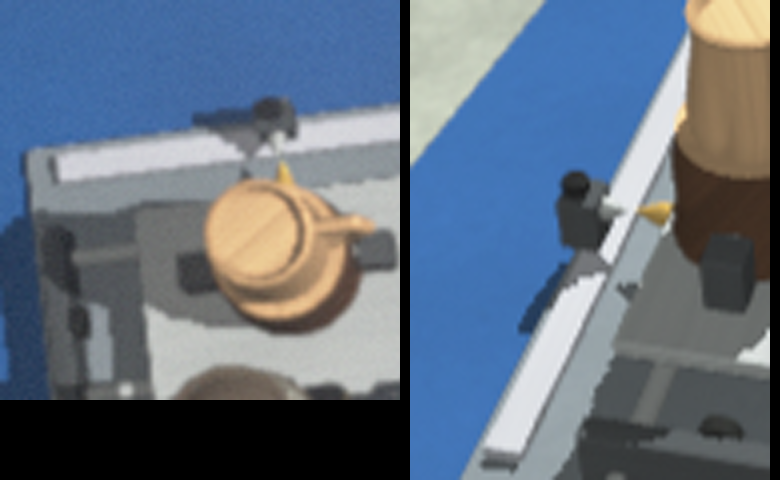

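The tips now face each other: top at (283,160) against (281,148) in the crop, side at (637,212) against (625,211). The carriage is standing still, so I'll release and lift straight up.

Run:
```python
from h import *
p=np.array(env.read_state()["position"])
env.gripper_to(.8)
env.move_straight([p[0],p[1],.2],rate=.08)
T=env.grab_frame("top"); tpl=cv2.imread("pics/tpl_full.png")[JX,JS]
P={"image":cv2.imread("pics/top2.png"),**{k:v for k,v in T.items() if k!="image"}}
ref=bird(P)[JX,slice(JS.start+134,JS.stop+134)].copy()
z=[]
for i in range(3):
    z.append(round(float(track(env.grab_frame("top"),ref)[0])-.268,4)); env.dwell(.4)
s=env.read_state(); print(s["clock"],s["position"],s["force"],s["opening"],"drift since hold",z)
if max(map(abs,z))<.004: print(env.close_job())
```

```text
35.3583 [0.48756927 0.15610983 0.19999837] [ 0.22404082 -0.44001847  0.1062835 ] 0.800390260929376 drift since hold [0.0, 0.0, 0.0]
the job is handed in; nothing more can be done
None
```

The carriage is standing at the index: by the camera images the pointer is within a few millimetres of the tip, after a hold of about 4 s. The handle was released with no measurable drift, the arm was drawn back, and the job was handed in at about 35 s; no verdict was returned.

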